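Hold the hidden pivot bolt of a slide-bonding press

TASK

I am about to tighten the lock nut on the front of the slide-bonding press. Push its spring treadle right down to its stop, let go of it, then reach down into the narrow gap behind the front wall of the bracket and grip the hidden hexagonal head of the pivot bolt firmly, by two opposite flats, so that it cannot turn and the lever stays down at its stop. Finish holding the bolt head like that, without shoving the bracket or disturbing the things standing round the press.

Things in the scene. Friction and masses are not known exactly. Their poses are not given: they have to be found in the camera images.
- press: Slide-bonding press, fixed to the worktop. Origin on the worktop, straight below the pivot, in mid-thickness of the bracket's front wall. Axes: x along the pivot bolt, from the lever into the gap; y along the lever to its treadle; z up. Base plate x -65 to 65, y -75 to 175, top 14 mm up. Pivot axis at y = 0, z = 95 mm. Lever at x -29 to -17; lock nut before it, to x -62. Anvil below the lever, y 27 to 113.
- bracket: Upright steel channel on the press, open above and at both ends; origin and axes as the press. Front wall x -4 to 4, rear wall x 50 to 58, each y -42 to 42 and 126 mm high; the gap between them is 46 mm wide, its floor 24 mm above the worktop.
- pivot (a joint): Angle of lever and bolt, keyed together. 0: lever sprung up, 25 degrees above level; 0.44 rad: at its stop, level, pad on the slide. Nut drag is thick: 10 to 15 N at the treadle for a 3 s press, more if hurried. Let go, it creeps back up by 1/4 degree/s. A firm grip (30 N or more) on the head with jaws upright and square turns it a few degrees back to the stop within seconds.
- tread (a point): Middle of the treadle's top, a flat ribbed rubber pad 42 (x) by 40 mm (y) on the lever's free end, 145 mm from the pivot axis along the lever, 15.5 mm above the lever's middle line, 23 mm before the middle of the front wall. Axes turn with the lever and are the press's at the stop, where the pad's top is 110 mm above the worktop; it moves 64 mm in all.
- head_mid (a point): Centre of the bolt head: on the pivot axis, 95 mm up, 27 mm behind the middle of the front wall, mid-gap. Hexagon 24 mm across flats, 28 over corners, 18 mm long along x (the pivot axis), joined to the wall by a thinner sleeve. Two flats face this frame's +y and -y; it turns with the lever, and at the stop these flats stand upright and its axes are the press's.
- sample_cup_b: Bystander: specimen cup with screw cap, 52 mm wide, 64 mm high, origin under its middle.
- sample_cup_cc: Bystander just behind the press: specimen cup with screw cap, 52 mm wide, 64 mm high, origin under its middle.
- oil_dropper: Bystander beside the press: dropper bottle 27 mm wide, 74 mm high, origin under its middle.
- forceps: Bystander in front of the press: steel forceps lying flat, 122 by 14 by 6 mm, origin under the middle.
- ball_pen: Bystander: pen lying on the worktop, 149 mm long along its y axis, 11 mm thick, origin under its middle.

How it is judged:
By the outcome, as a careful person would: the job done as asked, in the order asked, and still so for the second after the job is handed in, while the arm keeps its last pose, push and grip.
It also fails if it takes over 45 s, if anything falls off the work surface, if the arm or the gripper's body presses on something with over 40 N, if the wrist force passes 120 N, or if a joint passes its speed limit or range.

ROBOT

A 7-joint arm with a two-finger parallel gripper is mounted at the origin on a cart in front of the work surface, level with it; the furniture and walls round the work are solid. World frame = base frame: x ahead of the robot, y to its left, z up, the work surface at z = 0. Lengths are in m, angles in rad, forces in N, time in s.
With the tool pointing down it reaches from about 0.4 to 0.85 m from the base axis. Payload 4.5 kg.
Tool frame: the origin (TCP) lies on the mounting face of the last link; the fingertips stand 166 mm ahead of it and the grasp point (between the pads) lies 147 mm ahead of it; y points along the fingers, z is the direction in which the jaws open and shut, and the axes are right-handed (so a half turn about y gives the same grasp; the last joint's range is limited). The gripper opens to 88 mm and grips with 3 to 60 N. Pads are 18 mm wide; open, the fingers measure 123 mm over their backs; the gripper's body (75 mm by 187 mm) begins 45 mm behind the grasp point.
Start: joints at [-1.311, 0.689, -0.195, 1.565, 0.157, 0.902, -0.215], TCP at [0.14, 0.609, 0.405] pointing down, gripper open.
Joint ranges: [-3.01, 3.01], [-0.46, 2.08], [-1.47, 1.51], [0.13, 2.56], [-1, 4.14], [0.04, 2.09], [-2.66, 2.66]. Speed limits (rad/s): [2.57, 2.57, 3.14, 3.14, 3.14, 3.14, 3.14].

INTERFACE

Orientations are given as a unit quaternion [x, y, z, w].
In Python, from plant import r gives the robot as it stands.
- The arm moves only by the tool arm_command, never from a script. Its argument "deltas" is a list of rows, each an object of numbers: "dx", "dy", "dz": the shift along the tool's x, y, z each as a share of 1000 mm, from -1 to 1; "wx", "wy", "wz": the turn, a rotation vector about the tool's x, y, z each as a share of 45 degrees, from -1 to 1. In form: [{"dx": .., "dy": .., "dz": .., "wx": .., "wy": .., "wz": ..}, ...]. A call has exactly 5 rows; each row is the pose to reach, as a shift and turn from the pose commanded when the call began, along the tool's axes at that moment; what a row does not reach only later rows make up. A row lasts 1/10 s, in which the tool goes at most 50 mm and 8.59 degrees, less where a joint would pass 70% of its speed; a pose out of reach is approached as far as the arm can. A call with a number of a shift or a turn outside -1 to 1 is refused whole. A call with a gripper value outside its range is refused whole. "claw" is the opening, from -1 (shut) to 1 (fully open), set as the call begins (left out, the last holds). The fingers move at their own pace and stop on an object; "grip_force" is the grip in N (left out, the last holds). Time passes only in rows, so rows that repeat a pose let the fingers close, or fill a call up. It gives the time, the measured TCP pose, the force and the opening at its end, in the units of the state.
- r.get_state(): the state, without advancing time (a new reading comes with each control period).
- r.snapshot(name): name is "side" or "top" or "wrist"; returns the picture (420x560x3 uint8, red, green, blue); there is no depth.
- r.get_calibration(name): a dict with "vertical_fov" (degrees; the focal length in pixels is half the picture's height over the tangent of half this angle, whatever the lens; pixels are square), "cx", "cy" (the principal point, pixels), "R" (3x3) and "t" (3): a world point X has camera coordinates R X + t. Camera axes: x right, y down, z forward; pixel columns grow to the right and rows downward; lengths in m; the calibration is good to about 2 mm. The wrist camera is an equidistant fisheye: a pixel r from the principal point sees the ray r / f radians off the axis. A picture is of the moment at which its call begins: read the wrist's pose just before it. get_calibration takes no time and is no camera call; for the wrist camera it gives the pose at the moment of the call.
- r.finish_job(): hands the job in, once; it reports no verdict.
The state is a dict: "clock": time; "q": joint angles; "qd": joint speeds; "joint_torque": joint torques, N m; "tool_pos": TCP position; "eef_rot": TCP orientation; "contact_force": force on the tool from outside, world axes, zero at the start; "moment": the same for the moment, N m; "opening": opening from 0.0 (shut) to 1.0 (fully open).
Only numpy, scipy, OpenCV 4.12 (cv2) and the standard library are available. Lean on these libraries where they do the work, as an engineer would, in place of code of your own. Each camera call takes 0.05 s, during which the arm holds its last target.

## Working session

There is one attempt and no reset: what is moved stays moved. The work goes in short steps, Python scripts to look and compute and a tool call to move; the robot and the scene stay as the last step left them, time stands still between calls to the robot, and variables do not carry over. Pictures are saved under pics/ and viewed, and the job is handed in when it is done.

Besides the shell and the picture viewer there is one more tool, called after "Call:" in YAML: its name, and indented under it one key for each argument. arm_command: Moves the arm, as the interface text tells. Shift numbers are shares of 1000 mm and turn numbers shares of 45 degrees, none past 1 either way. Its arguments: {"type":"object","properties":{"deltas":{"type":"array","items":{"type":"object","properties":{"dx":{"type":"number","minimum":-1,"maximum":1},"dy":{"type":"number","minimum":-1,"maximum":1},"dz":{"type":"number","minimum":-1,"maximum":1},"wx":{"type":"number","minimum":-1,"maximum":1},"wy":{"type":"number","minimum":-1,"maximum":1},"wz":{"type":"number","minimum":-1,"maximum":1}}}},"claw":{"type":"number"},"grip_force":{"type":"number"}},"required":["deltas"]}

```bash
mkdir -p pics; ls; cat > h.py <<'E'
import numpy as np,cv2
from plant import r
from scipy.spatial.transform import Rotation as Ro
def snap(n,f):
    c=r.get_calibration(n); im=r.snapshot(n); cv2.imwrite('pics/%s.png'%f,im[:,:,::-1]); np.save('pics/%s.npy'%f,np.array(c,dtype=object),allow_pickle=True); return im,c
def foc(c): return 210/np.tan(np.radians(c['vertical_fov'])/2)
def load(f): return np.load('pics/%s.npy'%f,allow_pickle=True).item()
def proj(c,X,fish=False):
    p=np.array(c['R'])@np.array(X)+np.array(c['t']); f=foc(c)
    if fish:
        rr=np.hypot(p[0],p[1]); th=np.arctan2(rr,p[2]); return np.array([c['cx']+f*th*p[0]/rr,c['cy']+f*th*p[1]/rr])
    return np.array([c['cx']+f*p[0]/p[2],c['cy']+f*p[1]/p[2]])
def ray(c,u,v,fish=False):
    f=foc(c); d=np.array([(u-c['cx'])/f,(v-c['cy'])/f,1.])
    if fish:
        a=d[:2]; th=np.hypot(*a); d=np.array([*(a/th*np.sin(th)),np.cos(th)])
    R=np.array(c['R']); return -R.T@np.array(c['t']), R.T@d
def atz(c,u,v,z,fish=False):
    o,d=ray(c,u,v,fish); return o+d*(z-o[2])/d[2]
E
python3 - <<'E'
from h import *
s=r.get_state(); print(s)
for n in ['side','top','wrist']:
    im,c=snap(n,n+'0'); print(n,c)
E
```

```text
pics
{'clock': 0.0, 'q': array([-1.31117227,  0.68998736, -0.19452719,  1.56632093,  0.15729578,
        0.90247541, -0.21506725]), 'qd': array([ 0.00108281,  0.00162947, -0.00033083,  0.00072713, -0.00108015,
        0.00075886,  0.00055528]), 'joint_torque': array([ 8.47514475e-04, -5.27556002e+01, -1.26668025e+00, -1.53430134e+01,
       -5.26250317e-02,  6.36946934e-03,  1.65548208e-04]), 'tool_pos': array([0.1398922 , 0.60881726, 0.40391413]), 'eef_rot': array([ 0.70324404, -0.07965976,  0.07959717, -0.70197325]), 'contact_force': array([ 0.65864447,  0.19261563, -0.2644651 ]), 'moment': array([-0.0098708 , -0.01114977,  0.00358264]), 'opening': 1.002555481687468}
side {'vertical_fov': 53.31490876436709, 'cx': 275.2399428079109, 'cy': 203.72115020196648, 'R': array([[ 0.98833625, -0.15130139,  0.01730138],
       [-0.06272862, -0.50799355, -0.85907373],
       [ 0.13876804,  0.84796842, -0.51155937]]), 't': array([-0.53150255,  0.18432275,  1.0906341 ])}
top {'vertical_fov': 47.25885262675389, 'cx': 269.8203258237883, 'cy': 219.4998976943562, 'R': array([[-0.01365346, -0.99976297, -0.01695813],
       [-0.99685688,  0.01493349, -0.07780335],
       [ 0.07803815,  0.01584254, -0.99682449]]), 't': array([0.08344954, 0.55447309, 1.67119296])}
wrist {'vertical_fov': 65.70646984690485, 'cx': 280.335967879479, 'cy': 209.99030623440606, 'R': array([[ 0.22479433,  0.97440561, -0.00109969],
       [ 0.9368764 , -0.21582591,  0.27510322],
       [ 0.26782478, -0.06287192, -0.96141407]]), 't': array([-0.62531463, -0.03641387,  0.39098403])}
```

View pics/side0.png

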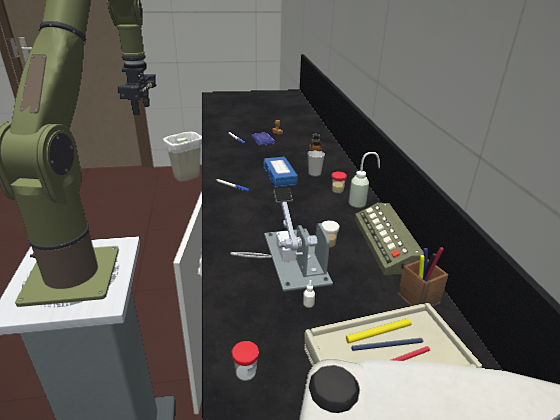

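View pics/top0.png

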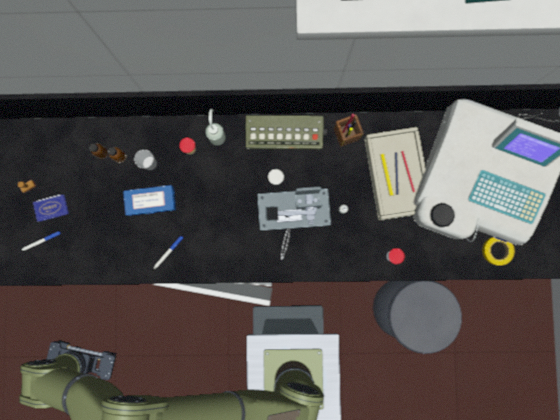

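View pics/wrist0.png

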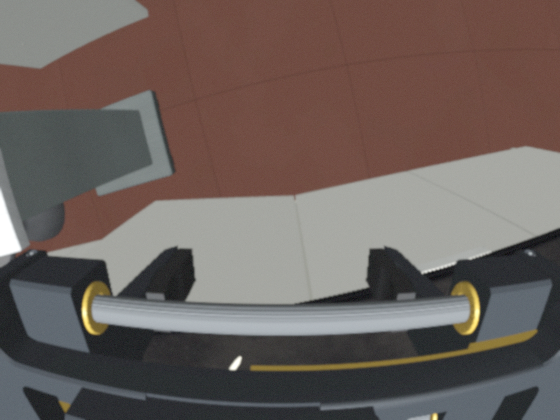

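The top view shows the press at about (293,209), with a white cup behind it at (276,177), the dropper at (343,209) and the forceps at (286,243). I'll enlarge both fixed views.

```bash
python3 - <<'E'
from h import *
a=cv2.imread('pics/top0.png')[160:265,235:365]; cv2.imwrite('pics/top0z.png',cv2.resize(a,None,fx=6,fy=5.7,interpolation=cv2.INTER_CUBIC)[:600])
a=cv2.imread('pics/side0.png')[180:310,225:355]; cv2.imwrite('pics/side0z.png',cv2.resize(a,(600,600),interpolation=cv2.INTER_CUBIC))
c=load('top0')
for n,u,v,z in [('p',258,193,.014),('p',326,189,.014),('p',331,226,.014),('p',260,231,.014)]: print(n,atz(c,u,v,z))
E
```

```text
p [0.65157308 0.11645178 0.014     ]
p [ 0.66204849 -0.12563604  0.014     ]
p [ 0.52998273 -0.14027357  0.014     ]
p [0.51595068 0.11095916 0.014     ]
```

View pics/top0z.png

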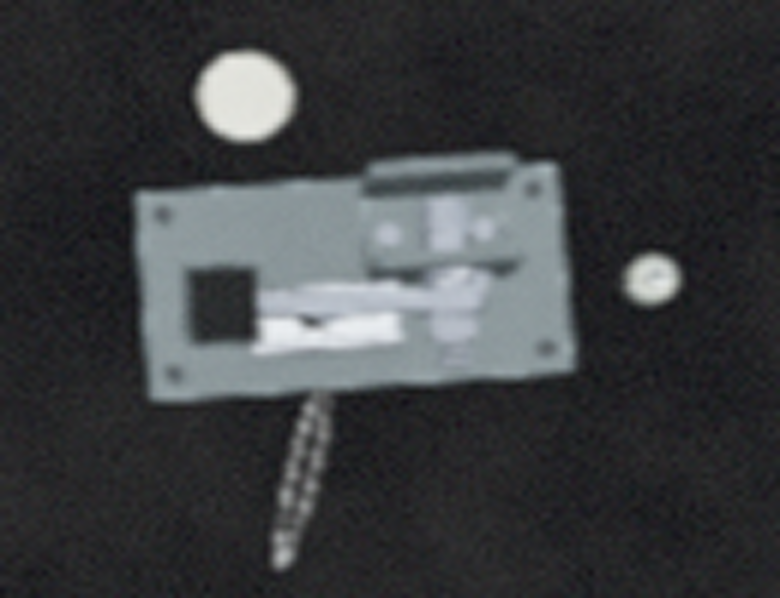

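View pics/side0z.png

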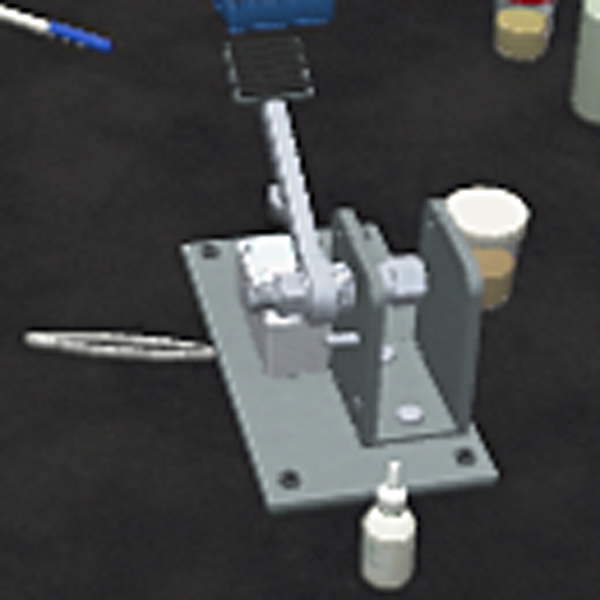

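```bash
cat > fit.py <<'E'
from h import *
from scipy.optimize import least_squares
ct,cs=load('top0'),load('side0')
T=lambda u,v:np.array([235+(u+.5)/6-.5,160+(v+.5)/5.7-.5])
S=lambda u,v:np.array([225+(u+.5)/4.615-.5,180+(v+.5)/4.615-.5])
obs=[(ct,T(136,191),(65,175,14)),(ct,T(557,161),(65,-75,14)),(ct,T(577,368),(-65,-75,14)),(ct,T(150,402),(-65,175,14)),
(cs,S(182,243),(-65,175,14)),(cs,S(269,500),(-65,-75,14)),(cs,S(497,467),(65,-75,14))]
def W(p,X):
    X=np.array(X)/1000; c,s=np.cos(p[2]),np.sin(p[2])
    return np.array([p[0]+c*X[0]-s*X[1],p[1]+s*X[0]+c*X[1],X[2]])
def res(p): return np.concatenate([proj(c,W(p,X))-o for c,o,X in obs])
E
python3 - <<'E'
from fit import *
f=least_squares(res,[.59,-.04,.05]); p=f.x; print(p,np.round(f.fun.reshape(-1,2),2)); np.save('p.npy',p)
# overlay
for nm,c,(x0,y0,x1,y1) in [('top',ct,(235,160,365,265)),('side',cs,(225,180,355,310))]:
    im=cv2.imread(f'pics/{nm}0.png')[y0:y1,x0:x1]; k=4.615; im=cv2.resize(im,None,fx=k,fy=k,interpolation=cv2.INTER_CUBIC)
    def P(X): return tuple(int(a) for a in ((proj(c,W(p,X))-[x0,y0]+.5)*k-.5))
    def L(pts,col):
        for a,b in zip(pts,pts[1:]+pts[:1]): cv2.line(im,P(a),P(b),col,1)
    L([(-65,-75,14),(65,-75,14),(65,175,14),(-65,175,14)],(0,255,0))
    for x in(-4,4,50,58): L([(x,-42,24),(x,42,24),(x,42,126),(x,-42,126)],(0,0,255) if x<10 else (255,0,255))
    a=np.radians(25); 
    L([(-23+dx,(145+d)*np.cos(a)-15.5*np.sin(a),95+(145+d)*np.sin(a)+15.5*np.cos(a)) for dx,d in((-21,-20),(21,-20),(21,20),(-21,20))],(0,255,255))
    cv2.drawMarker(im,P((27,0,95)),(255,255,0),0,12)
    cv2.imwrite(f'pics/ov_{nm}.png',im)
print(W(p,(27,0,95)))
c=ct
for n,(u,v),z in [('cupcc',T(246,95),.064),('drop',T(652,280),.074)]: print(n,atz(c,u,v,z))
print('redcup',atz(c,397,257,.064))
E
```

```text
[ 0.59595686 -0.0597696   0.06226708] [[ 0.06  0.37]
 [-0.05  0.18]
 [-0.24  0.23]
 [ 0.43 -0.31]
 [-0.15 -0.64]
 [ 0.07 -0.13]
 [ 0.37  0.25]]
[ 0.62290454 -0.05808947  0.095     ]
cupcc [0.70232167 0.05282066 0.064     ]
drop [ 0.58478378 -0.17675713  0.074     ]
redcup [ 0.41779919 -0.35646007  0.064     ]
```

View pics/ov_top.png

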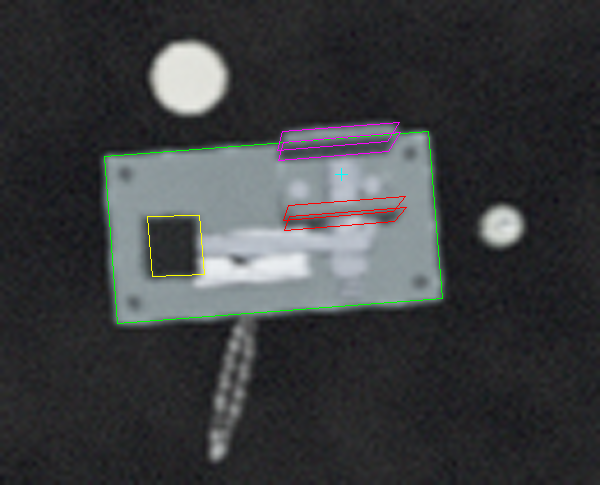

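View pics/ov_side.png

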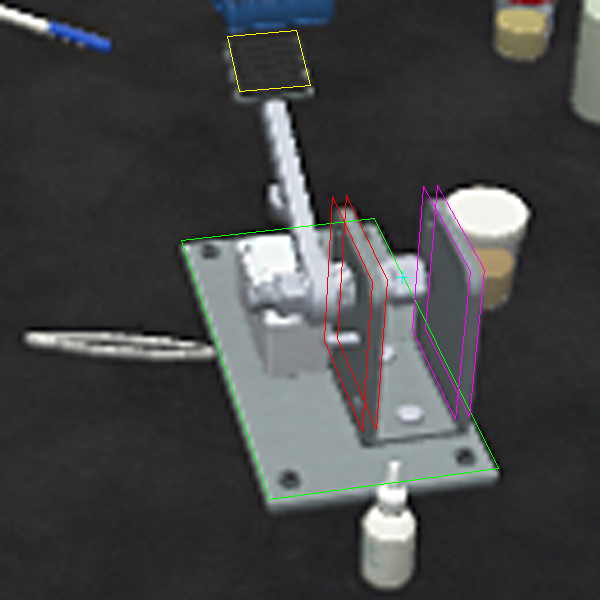

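```bash
cat >> h.py <<'E'
def yawR(yaw,sgn):
    z=sgn*np.array([-np.sin(yaw),np.cos(yaw),0]); y=np.array([0,0,-1.]); x=np.cross(y,z); return np.column_stack([x,y,z])
def delta(P,Rt,s=None,cmd=None):
    s=s or r.get_state(); p,R=(s['tool_pos'],Ro.from_quat(s['eef_rot']).as_matrix()) if cmd is None else cmd
    d=R.T@(np.array(P)-p); w=Ro.from_matrix(R.T@Rt).as_rotvec()/(np.pi/4); return np.round(d,4),np.round(w,4)
E
python3 - <<'E'
from fit import *
p=np.load('p.npy'); s=r.get_state(); R=Ro.from_quat(s['eef_rot']).as_matrix(); print(R.round(3))
for sg in (1,-1): print(sg,delta(W(p,(10,40,0))+[0,0,.40],yawR(p[2],sg),s))
# wrist cam in tool frame
c=load('wrist0'); Rc=np.array(c['R']); o=-Rc.T@np.array(c['t']); print('cam in tool',R.T@(o-s['tool_pos']),(R.T@Rc.T).round(3))
E
```

```text
[[ 0.975 -0.     0.224]
 [-0.224 -0.001  0.975]
 [ 0.    -1.    -0.001]]
1 (array([ 0.5924,  0.0049, -0.5084]), array([ 1.800e-03, -3.667e-01, -1.000e-04]))
-1 (array([ 0.5924,  0.0049, -0.5084]), array([1.0000e-04, 3.6333e+00, 2.6000e-03]))
cam in tool [-0.07199658  0.0188736   0.00107887] [[ 0.001  0.961  0.275]
 [-0.    -0.275  0.961]
 [ 1.    -0.001  0.   ]]
```

Call:
arm_command:
  deltas:
    - {"dx":0.03,"dz":-0.025,"wy":-0.07}
    - {"dx":0.06,"dz":-0.05,"wy":-0.14}
    - {"dx":0.09,"dz":-0.08,"wy":-0.21}
    - {"dx":0.12,"dz":-0.105,"wy":-0.29}
    - {"dx":0.15,"dz":-0.13,"wy":-0.367}
  claw: -1
  grip_force: 30

```text
invalid input at $.deltas[0]: expected keys dx, dy, dz, wx, wy, wz
```

```bash
python3 - <<'E'
from fit import *
p=np.load('p.npy'); print(delta(W(p,(10,40,0))+[0,0,.40],yawR(p[2],1)),r.get_state()['q'])
E
```

```text
(array([ 0.5924,  0.0049, -0.5084]), array([ 1.800e-03, -3.667e-01, -1.000e-04])) [-1.31120787  0.68977558 -0.19449491  1.56607486  0.15729054  0.90252391
 -0.21510954]
```

Call:
arm_command:
  deltas:
    - {"dx":0.03,"dy":0,"dz":-0.025,"wx":0,"wy":-0.07,"wz":0}
    - {"dx":0.06,"dy":0,"dz":-0.05,"wx":0,"wy":-0.14,"wz":0}
    - {"dx":0.09,"dy":0,"dz":-0.08,"wx":0,"wy":-0.21,"wz":0}
    - {"dx":0.12,"dy":0,"dz":-0.105,"wx":0,"wy":-0.29,"wz":0}
    - {"dx":0.15,"dy":0,"dz":-0.13,"wx":0,"wy":-0.367,"wz":0}
  claw: -1
  grip_force: 30

```text
clock: 0.65
tool_pos: [0.2577, 0.4474, 0.4046]
eef_rot: [0.707, 0.023, -0.023, -0.707]
contact_force: [1.3, -0.3, 0.5]
opening: 0.565
```

```bash
python3 - <<'E'
from fit import *
p=np.load('p.npy'); print(delta(W(p,(10,40,0))+[0,0,.40],yawR(p[2],1)),r.get_state()['q'])
E
```

```text
(array([ 0.3146,  0.0048, -0.4881]), array([ 0.0006,  0.0038, -0.    ])) [-0.94360506  0.55709959 -0.30587745  1.88678938  0.24035192  0.73371522
  0.25041797]
```

Call:
arm_command:
  deltas:
    - {"dx":0.02,"dy":0,"dz":-0.03,"wx":0,"wy":0,"wz":0}
    - {"dx":0.04,"dy":0,"dz":-0.062,"wx":0,"wy":0,"wz":0}
    - {"dx":0.06,"dy":0,"dz":-0.094,"wx":0,"wy":0,"wz":0}
    - {"dx":0.08,"dy":0,"dz":-0.126,"wx":0,"wy":0,"wz":0}
    - {"dx":0.1,"dy":0,"dz":-0.16,"wx":0,"wy":0,"wz":0}

```text
clock: 1.15
tool_pos: [0.3675, 0.2943, 0.4047]
eef_rot: [-0.707, -0.022, 0.022, 0.707]
contact_force: [0.2, 0.2, -0.3]
opening: 0.115
```

Call:
arm_command:
  deltas:
    - {"dx":0.02,"dy":0,"dz":-0.032,"wx":0,"wy":0,"wz":0}
    - {"dx":0.04,"dy":0,"dz":-0.064,"wx":0,"wy":0,"wz":0}
    - {"dx":0.06,"dy":0,"dz":-0.096,"wx":0,"wy":0,"wz":0}
    - {"dx":0.08,"dy":0,"dz":-0.128,"wx":0,"wy":0,"wz":0}
    - {"dx":0.1,"dy":0,"dz":-0.16,"wx":0,"wy":0,"wz":0}

```text
clock: 1.65
tool_pos: [0.4773, 0.1405, 0.4046]
eef_rot: [-0.707, -0.022, 0.022, 0.707]
contact_force: [0.7, 0.5, -0.0]
opening: 0.004
```

```bash
python3 - <<'E'
from fit import *
p=np.load('p.npy'); print(delta(W(p,(10,40,0))+[0,0,.40],yawR(p[2],1)),r.get_state()['q'])
E
```

```text
(array([ 0.116 ,  0.0046, -0.1673]), array([-0.    ,  0.0001, -0.0003])) [-0.15285681  0.5384694  -0.35065529  1.93753937  0.27294516  0.71162843
  0.96712269]
```

Call:
arm_command:
  deltas:
    - {"dx":0.025,"dy":0,"dz":-0.03,"wx":0,"wy":0,"wz":0}
    - {"dx":0.05,"dy":0,"dz":-0.06,"wx":0,"wy":0,"wz":0}
    - {"dx":0.075,"dy":0,"dz":-0.08,"wx":0,"wy":0,"wz":0}
    - {"dx":0.1,"dy":0,"dz":-0.1,"wx":0,"wy":0,"wz":0}
    - {"dx":0.1,"dy":0,"dz":-0.1,"wx":0,"wy":0,"wz":0}

```text
clock: 2.15
tool_pos: [0.5854, 0.0443, 0.4041]
eef_rot: [0.708, 0.02, -0.019, -0.706]
contact_force: [-0.3, 0.5, -0.3]
opening: 0.005
```

```bash
python3 - <<'E'
from fit import *
p=np.load('p.npy'); print(delta(W(p,(10,40,0))+[0,0,.40],yawR(p[2],1)))
im,c=snap('wrist','w1')
E
```

```text
(array([ 0.0145,  0.0042, -0.0645]), array([ 0.0026, -0.0085,  0.0027]))
```

View pics/w1.png

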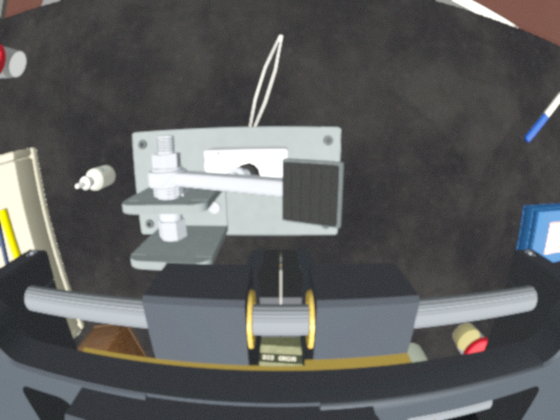

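```bash
python3 - <<'E'
from h import *
a=cv2.imread('pics/w1.png')[110:280,110:370]; cv2.imwrite('pics/w1z.png',cv2.resize(a,None,fx=3,fy=3,interpolation=cv2.INTER_CUBIC))
E
```

```text
(no output)
```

View pics/w1z.png

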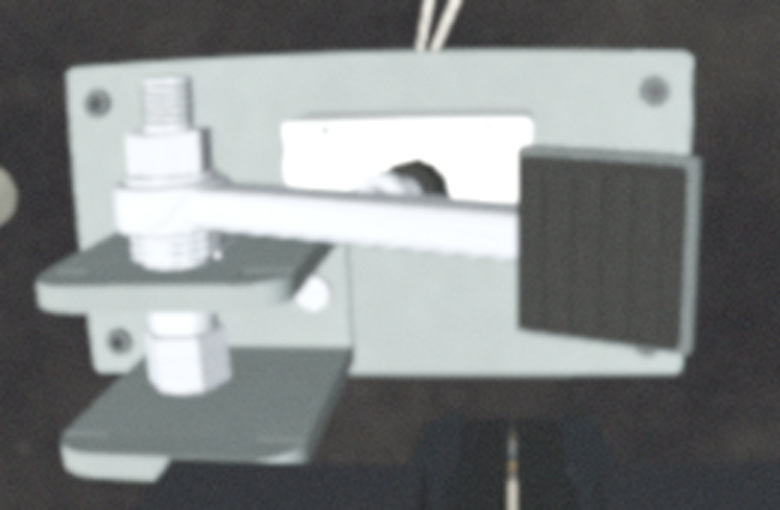

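```bash
cat >> fit.py <<'E'
def fitp(obs3,p0,cols=3):
    def res(p):
        return np.concatenate([proj(c,W(p,X)+np.array([0,0,p[3]]),True)-o for c,o,X in obs3])
    return least_squares(res,p0,x_scale=.01)
E
python3 - <<'E'
from fit import *
cw=load('w1'); Z=lambda u,v:np.array([110+(u+.5)/3-.5,110+(v+.5)/3-.5])
p=np.load('p.npy')
a=np.radians(25)
def tr(x,d): return (-23+x,(145+d)*np.cos(a)-15.5*np.sin(a),95+(145+d)*np.sin(a)+15.5*np.cos(a))
base=[(cw,Z(67,67),(-65,-75,14)),(cw,Z(693,50),(-65,175,14)),(cw,Z(682,375),(65,175,14)),(cw,Z(96,374),(65,-75,14))]
tread=[(cw,Z(520,147),tr(-21,-20)),(cw,Z(690,160),tr(-21,20)),(cw,Z(682,349),tr(21,20)),(cw,Z(518,329),tr(21,-20))]
for o in (base,tread,base+tread):
    f=fitp(o,list(p)+[0]); print(f.x.round(4),f.fun.round(1))
q=f.x
im=cv2.resize(cv2.imread('pics/w1.png')[110:280,110:370],None,fx=3,fy=3)
def P(X): return tuple(int(a) for a in (proj(cw,W(q,X)+[0,0,q[3]],True)-110+.5)*3-.5)
def L(pts,col):
    for a,b in zip(pts,pts[1:]+pts[:1]): cv2.line(im,P(a),P(b),col,1)
for x in(-4,4,50,58): L([(x,-42,24),(x,42,24),(x,42,126),(x,-42,126)],(0,0,255) if x<10 else (255,0,255))
for x in(18,36): L([(x,14*np.cos(t+a),95+14*np.sin(t+a)) for t in np.radians(range(30,390,60))],(255,0,0))
for o in base+tread: cv2.drawMarker(im,P(o[2]),(0,255,0),0,8)
cv2.imwrite('pics/w1ov.png',im); np.save('p2.npy',q)
E
```

```text
[ 0.5934 -0.0601  0.0591 -0.    ] [-0.4  0.6  0.3  0.4  0.2 -0.4 -0.1 -0.6]
[ 0.5909 -0.0598  0.0547  0.0046] [-0.6  0.5  0.3  0.   0.2  0.2  0.  -0.8]
[ 0.5924 -0.0595  0.0602  0.0017] [-0.6 -0.1  1.1 -0.5  1.  -0.8 -0.2 -0.8 -0.5  1.4 -0.4  0.6 -0.2 -0.1
  0.4 -0.7]
```

View pics/w1ov.png

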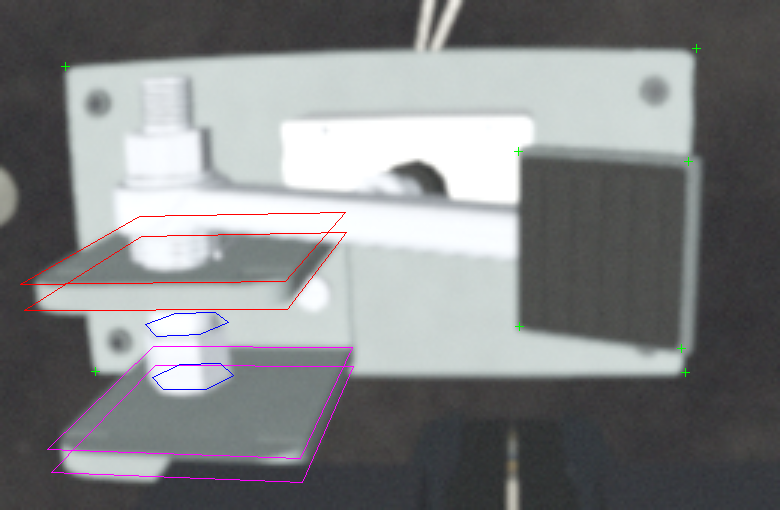

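```bash
cat >> fit.py <<'E'
pp=np.array([.5935,-.0598,.060])
def go(x,y,z): # press coords mm; z of tcp
    return delta(W(pp,(x,y,z)),yawR(pp[2],1))
E
python3 - <<'E'
from fit import *
print(go(-23,119,356))
E
```

```text
(array([-0.0195,  0.048 ,  0.0123]), array([ 0.0006, -0.0019, -0.0001]))
```

Call:
arm_command:
  deltas:
    - {"dx":-0.006,"dy":0.012,"dz":0.004,"wx":0,"wy":0,"wz":0}
    - {"dx":-0.013,"dy":0.03,"dz":0.008,"wx":0,"wy":0,"wz":0}
    - {"dx":-0.0195,"dy":0.044,"dz":0.012,"wx":0,"wy":0,"wz":0}
    - {"dx":-0.0195,"dy":0.048,"dz":0.012,"wx":0,"wy":0,"wz":0}
    - {"dx":-0.0195,"dy":0.048,"dz":0.012,"wx":0,"wy":0,"wz":0}

```text
clock: 2.7
tool_pos: [0.5619, 0.0599, 0.3565]
eef_rot: [-0.707, -0.022, 0.023, 0.707]
contact_force: [0.5, -1.3, 0.0]
opening: 0.008
```

```bash
python3 - <<'E'
from fit import *
print(go(-23,119,336)); print(r.get_state()['contact_force'])
im,c=snap('wrist','w2');im,c=snap('side','s2')
a=cv2.imread('pics/s2.png')[180:310,225:355]; cv2.imwrite('pics/s2z.png',cv2.resize(a,(600,600),interpolation=cv2.INTER_CUBIC))
E
```

```text
(array([ 0.0014,  0.0205, -0.0024]), array([-0.0002,  0.0052, -0.0017]))
[ 0.48137404 -1.29507517  0.01971578]
```

View pics/w2.png

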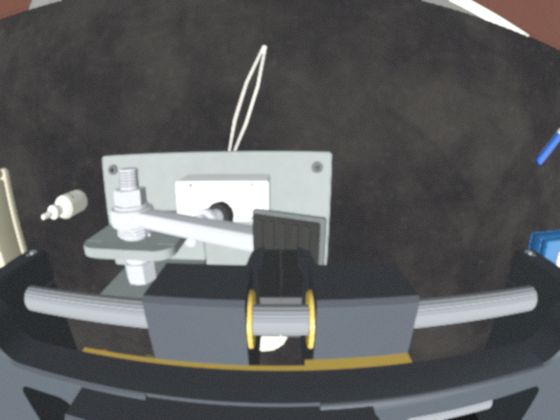

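View pics/s2z.png

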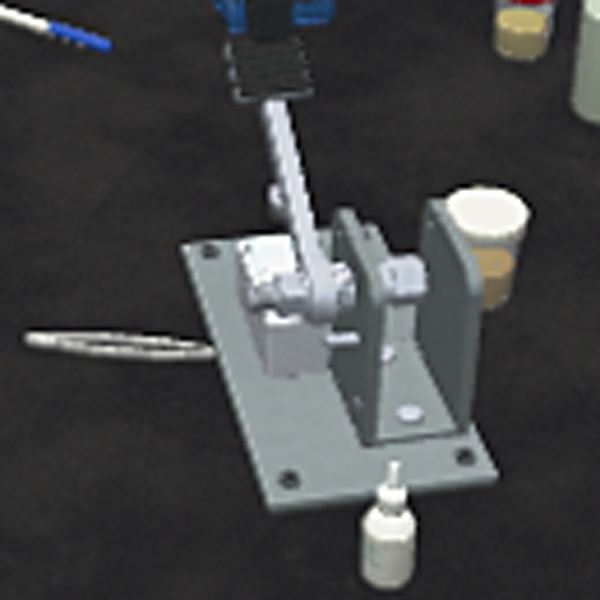

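Call:
arm_command:
  deltas:
    - {"dx":0.001,"dy":0.004,"dz":-0.002,"wx":0,"wy":0,"wz":0}
    - {"dx":0.001,"dy":0.008,"dz":-0.002,"wx":0,"wy":0,"wz":0}
    - {"dx":0.001,"dy":0.011,"dz":-0.002,"wx":0,"wy":0,"wz":0}
    - {"dx":0.001,"dy":0.014,"dz":-0.002,"wx":0,"wy":0,"wz":0}
    - {"dx":0.001,"dy":0.016,"dz":-0.002,"wx":0,"wy":0,"wz":0}

```text
clock: 3.3
tool_pos: [0.5635, 0.0572, 0.3403]
eef_rot: [-0.707, -0.022, 0.022, 0.707]
contact_force: [0.3, 0.1, 0.0]
opening: 0.002
```

Not in contact yet. I'll press slowly along the arc.

Call:
arm_command:
  deltas:
    - {"dx":0,"dy":0.002,"dz":0.001,"wx":0,"wy":0,"wz":0}
    - {"dx":0,"dy":0.004,"dz":0.002,"wx":0,"wy":0,"wz":0}
    - {"dx":0,"dy":0.006,"dz":0.003,"wx":0,"wy":0,"wz":0}
    - {"dx":0,"dy":0.008,"dz":0.004,"wx":0,"wy":0,"wz":0}
    - {"dx":0,"dy":0.01,"dz":0.005,"wx":0,"wy":0,"wz":0}

```text
clock: 3.8
tool_pos: [0.5632, 0.0619, 0.3318]
eef_rot: [0.707, 0.022, -0.022, -0.706]
contact_force: [-3.1, -1.1, 10.4]
opening: 0.007
```

Call:
arm_command:
  deltas:
    - {"dx":0,"dy":0.002,"dz":0.001,"wx":0,"wy":0,"wz":0}
    - {"dx":0,"dy":0.004,"dz":0.002,"wx":0,"wy":0,"wz":0}
    - {"dx":0,"dy":0.006,"dz":0.003,"wx":0,"wy":0,"wz":0}
    - {"dx":0,"dy":0.008,"dz":0.004,"wx":0,"wy":0,"wz":0}
    - {"dx":0,"dy":0.01,"dz":0.005,"wx":0,"wy":0,"wz":0}

```text
clock: 4.3
tool_pos: [0.5629, 0.0667, 0.3218]
eef_rot: [0.707, 0.022, -0.022, -0.706]
contact_force: [-2.7, -2.6, 10.6]
opening: 0.005
```

Call:
arm_command:
  deltas:
    - {"dx":0,"dy":0.002,"dz":0.001,"wx":0,"wy":0,"wz":0}
    - {"dx":0,"dy":0.004,"dz":0.002,"wx":0,"wy":0,"wz":0}
    - {"dx":0,"dy":0.006,"dz":0.003,"wx":0,"wy":0,"wz":0}
    - {"dx":0,"dy":0.008,"dz":0.003,"wx":0,"wy":0,"wz":0}
    - {"dx":0,"dy":0.01,"dz":0.004,"wx":0,"wy":0,"wz":0}

```text
clock: 4.8
tool_pos: [0.5627, 0.0707, 0.3118]
eef_rot: [0.707, 0.022, -0.022, -0.706]
contact_force: [-1.8, -2.7, 10.5]
opening: 0.006
```

Call:
arm_command:
  deltas:
    - {"dx":0,"dy":0.002,"dz":0.001,"wx":0,"wy":0,"wz":0}
    - {"dx":0,"dy":0.004,"dz":0.001,"wx":0,"wy":0,"wz":0}
    - {"dx":0,"dy":0.006,"dz":0.002,"wx":0,"wy":0,"wz":0}
    - {"dx":0,"dy":0.008,"dz":0.003,"wx":0,"wy":0,"wz":0}
    - {"dx":0,"dy":0.01,"dz":0.003,"wx":0,"wy":0,"wz":0}

```text
clock: 5.3
tool_pos: [0.5625, 0.0738, 0.3017]
eef_rot: [0.707, 0.022, -0.022, -0.706]
contact_force: [-2.9, -0.6, 9.4]
opening: 0.006
```

Call:
arm_command:
  deltas:
    - {"dx":0,"dy":0.002,"dz":0,"wx":0,"wy":0,"wz":0}
    - {"dx":0,"dy":0.004,"dz":0.001,"wx":0,"wy":0,"wz":0}
    - {"dx":0,"dy":0.006,"dz":0.001,"wx":0,"wy":0,"wz":0}
    - {"dx":0,"dy":0.008,"dz":0.002,"wx":0,"wy":0,"wz":0}
    - {"dx":0,"dy":0.01,"dz":0.002,"wx":0,"wy":0,"wz":0}

```text
clock: 5.8
tool_pos: [0.5624, 0.0761, 0.2917]
eef_rot: [0.707, 0.022, -0.022, -0.707]
contact_force: [-2.3, -1.3, 10.2]
opening: 0.007
```

Call:
arm_command:
  deltas:
    - {"dx":0,"dy":0.002,"dz":0,"wx":0,"wy":0,"wz":0}
    - {"dx":0,"dy":0.004,"dz":0,"wx":0,"wy":0,"wz":0}
    - {"dx":0,"dy":0.006,"dz":0,"wx":0,"wy":0,"wz":0}
    - {"dx":0,"dy":0.007,"dz":0,"wx":0,"wy":0,"wz":0}
    - {"dx":0,"dy":0.008,"dz":0,"wx":0,"wy":0,"wz":0}

```text
clock: 6.3
tool_pos: [0.5623, 0.0772, 0.2834]
eef_rot: [-0.706, -0.023, 0.022, 0.707]
contact_force: [-1.9, 1.1, 6.0]
opening: 0.005
```

```bash
python3 - <<'E'
from fit import *
print(r.get_state()['contact_force'],r.get_state()['tool_pos'],go(-23,140,276))
im,c=snap('wrist','w3')
E
```

```text
[-1.90498772  1.06118444  6.01439411] [0.56227631 0.07721918 0.28340339] (array([-0.0001,  0.0074,  0.0013]), array([-0.0017,  0.0042,  0.0011]))
```

View pics/w3.png

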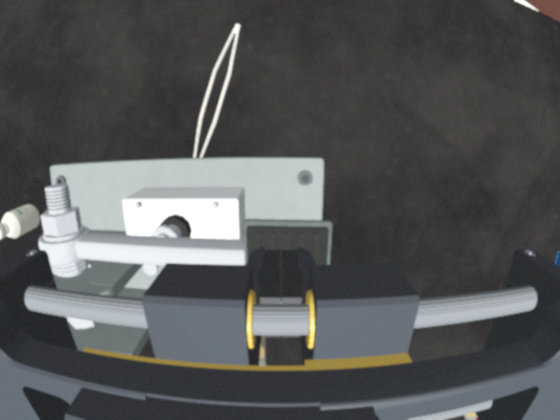

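Call:
arm_command:
  deltas:
    - {"dx":0,"dy":0.002,"dz":0,"wx":0,"wy":0,"wz":0}
    - {"dx":0,"dy":0.004,"dz":0,"wx":0,"wy":0,"wz":0}
    - {"dx":0,"dy":0.005,"dz":0,"wx":0,"wy":0,"wz":0}
    - {"dx":0,"dy":0.006,"dz":0,"wx":0,"wy":0,"wz":0}
    - {"dx":0,"dy":0.007,"dz":0,"wx":0,"wy":0,"wz":0}

```text
clock: 6.85
tool_pos: [0.5622, 0.0779, 0.2764]
eef_rot: [-0.706, -0.023, 0.022, 0.708]
contact_force: [-3.3, 2.1, 9.4]
opening: 0.001
```

Call:
arm_command:
  deltas:
    - {"dx":0,"dy":0.001,"dz":0,"wx":0,"wy":0,"wz":0}
    - {"dx":0,"dy":0.001,"dz":0,"wx":0,"wy":0,"wz":0}
    - {"dx":0,"dy":0.002,"dz":0,"wx":0,"wy":0,"wz":0}
    - {"dx":0,"dy":0.002,"dz":0,"wx":0,"wy":0,"wz":0}
    - {"dx":0,"dy":0.002,"dz":0,"wx":0,"wy":0,"wz":0}

```text
clock: 7.35
tool_pos: [0.5622, 0.078, 0.2752]
eef_rot: [-0.706, -0.023, 0.022, 0.708]
contact_force: [-4.2, 2.8, 13.4]
opening: 0.004
```

Call:
arm_command:
  deltas:
    - {"dx":0,"dy":0.001,"dz":0,"wx":0,"wy":0,"wz":0}
    - {"dx":0,"dy":0.001,"dz":0,"wx":0,"wy":0,"wz":0}
    - {"dx":0,"dy":0.002,"dz":0,"wx":0,"wy":0,"wz":0}
    - {"dx":0,"dy":0.002,"dz":0,"wx":0,"wy":0,"wz":0}
    - {"dx":0,"dy":0.002,"dz":0,"wx":0,"wy":0,"wz":0}

```text
clock: 7.85
tool_pos: [0.5621, 0.0781, 0.2741]
eef_rot: [-0.706, -0.023, 0.022, 0.708]
contact_force: [-6.6, 1.8, 21.5]
opening: 0.005
```

```bash
python3 - <<'E'
from fit import *
print(r.get_state()['contact_force'],r.get_state()['tool_pos'])
im,c=snap('side','s4')
a=cv2.imread('pics/s4.png')[180:310,225:355]; cv2.imwrite('pics/s4z.png',cv2.resize(a,(600,600),interpolation=cv2.INTER_CUBIC))
E
```

```text
[-6.56345254  1.84562379 21.52896721] [0.56214073 0.07810963 0.27414638]
```

View pics/s4z.png

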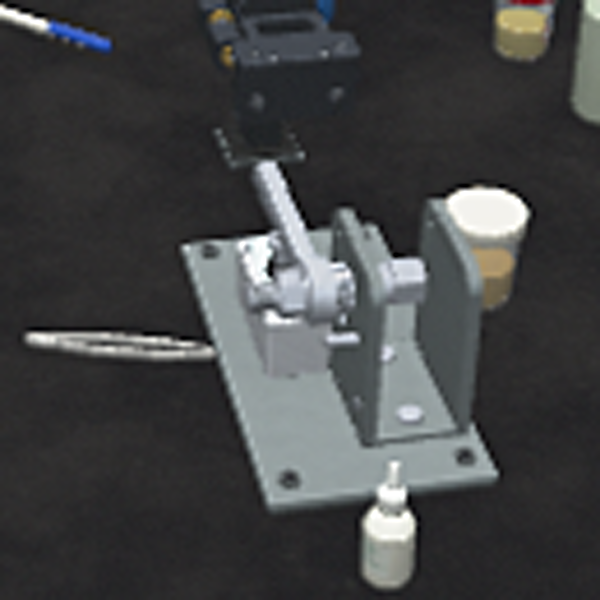

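Call:
arm_command:
  deltas:
    - {"dx":0,"dy":-0.015,"dz":0,"wx":0,"wy":0,"wz":0}
    - {"dx":0,"dy":-0.045,"dz":0,"wx":0,"wy":0,"wz":0}
    - {"dx":0.01,"dy":-0.065,"dz":-0.03,"wx":0,"wy":0,"wz":0}
    - {"dx":0.025,"dy":-0.07,"dz":-0.065,"wx":0,"wy":0,"wz":0}
    - {"dx":0.045,"dy":-0.07,"dz":-0.1,"wx":0,"wy":0,"wz":0}
  claw: 0.3

```text
clock: 8.4
tool_pos: [0.614, -0.0216, 0.3431]
eef_rot: [0.707, 0.023, -0.022, -0.707]
contact_force: [0.7, -0.2, -0.1]
opening: 0.438
```

```bash
python3 - <<'E'
from fit import *
print(go(27,0,335))
E
```

```text
(array([ 0.0041,  0.0081, -0.0369]), array([0.0002, 0.0046, 0.0024]))
```

Call:
arm_command:
  deltas:
    - {"dx":0.002,"dy":0.003,"dz":-0.015,"wx":0,"wy":0.001,"wz":0}
    - {"dx":0.004,"dy":0.006,"dz":-0.028,"wx":0,"wy":0.002,"wz":0}
    - {"dx":0.004,"dy":0.008,"dz":-0.035,"wx":0,"wy":0.003,"wz":0}
    - {"dx":0.004,"dy":0.008,"dz":-0.037,"wx":0,"wy":0.004,"wz":0}
    - {"dx":0.004,"dy":0.008,"dz":-0.037,"wx":0,"wy":0.004,"wz":0}

```text
clock: 8.9
tool_pos: [0.6194, -0.0564, 0.3335]
eef_rot: [-0.706, -0.021, 0.022, 0.707]
contact_force: [0.1, -0.5, -0.8]
opening: 0.649
```

```bash
python3 - <<'E'
from fit import *
print(go(27,0,242))
im,c=snap('wrist','w5');im,c=snap('side','s5');im,c=snap('top','t5')
a=cv2.imread('pics/s5.png')[160:310,225:375]; cv2.imwrite('pics/s5z.png',cv2.resize(a,(600,600),interpolation=cv2.INTER_CUBIC))
E
```

```text
(array([ 0.001 ,  0.0915, -0.0019]), array([-0.0011,  0.001 , -0.0009]))
```

View pics/w5.png

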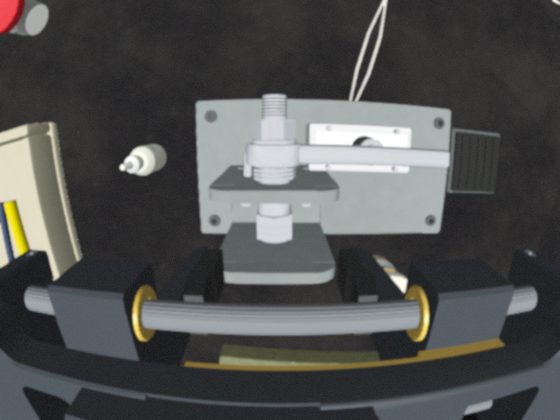

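View pics/s5z.png

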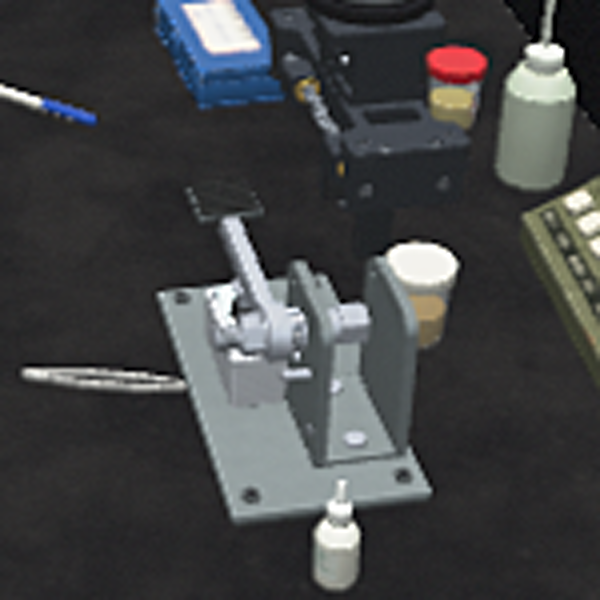

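```bash
python3 - <<'E'
from fit import *
cw=load('w5'); k=4; x0,y0=190,90
im=cv2.imread('pics/w5.png')[y0:y0+145+55,x0:x0+200]; im=cv2.resize(im,None,fx=k,fy=3,interpolation=cv2.INTER_CUBIC)
im2=cv2.resize(cv2.imread('pics/w5.png')[150:290,190:350],None,fx=k,fy=k,interpolation=cv2.INTER_CUBIC)
cv2.imwrite('pics/w5z.png',im2.copy())
def P(X): return tuple(int(a) for a in (proj(cw,W(pp,X),True)-[190,150]+.5)*k-.5)
def L(pts,col):
    for a,b in zip(pts,pts[1:]+pts[:1]): cv2.line(im2,P(a),P(b),col,1)
for x in(-4,4,50,58): L([(x,-42,24),(x,42,24),(x,42,126),(x,-42,126)],(0,0,255) if x<10 else (255,0,255))
for x in(18,36): L([(x,14*np.cos(t),95+14*np.sin(t)) for t in np.radians(range(30,390,60))],(255,0,0))
cv2.imwrite('pics/w5ov.png',im2)
E
```

```text
(no output)
```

View pics/w5ov.png

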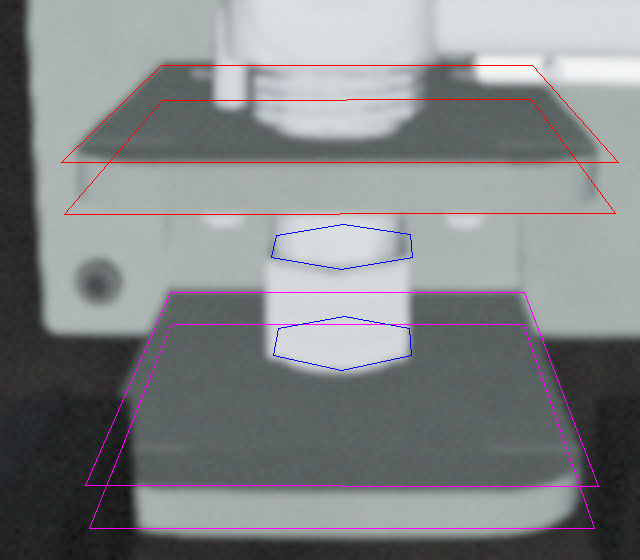

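View pics/w5z.png

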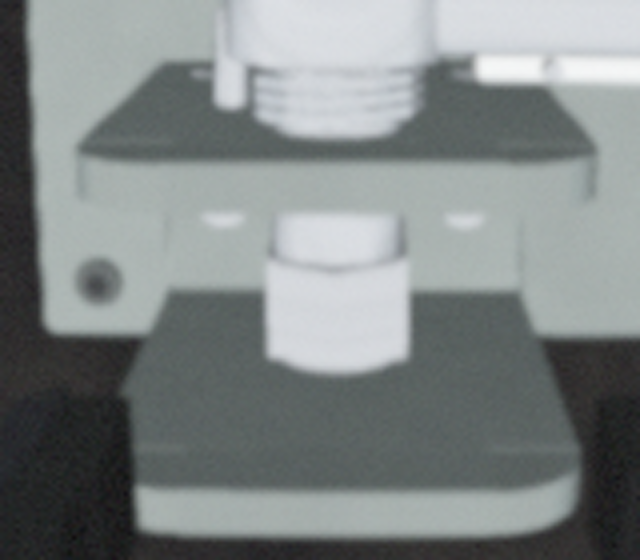

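Call:
arm_command:
  deltas:
    - {"dx":0.001,"dy":0.015,"dz":-0.003,"wx":0,"wy":0.001,"wz":0}
    - {"dx":0.001,"dy":0.03,"dz":-0.003,"wx":0,"wy":0.001,"wz":0}
    - {"dx":0.001,"dy":0.045,"dz":-0.003,"wx":0,"wy":0.001,"wz":0}
    - {"dx":0.001,"dy":0.055,"dz":-0.003,"wx":0,"wy":0.001,"wz":0}
    - {"dx":0.001,"dy":0.06,"dz":-0.003,"wx":0,"wy":0.001,"wz":0}

```text
clock: 9.55
tool_pos: [0.6204, -0.0603, 0.2717]
eef_rot: [-0.707, -0.02, 0.022, 0.707]
contact_force: [0.2, 0.1, 0.2]
opening: 0.65
```

```bash
python3 - <<'E'
from fit import *
print(go(27,-1,242),r.get_state()['contact_force'])
E
```

```text
(array([0.0002, 0.0297, 0.0011]), array([-0.0005, -0.0014, -0.0035])) [0.23776205 0.12329292 0.17915873]
```

Call:
arm_command:
  deltas:
    - {"dx":0,"dy":0.008,"dz":0.001,"wx":0,"wy":0,"wz":0}
    - {"dx":0,"dy":0.016,"dz":0.001,"wx":0,"wy":0,"wz":0}
    - {"dx":0,"dy":0.024,"dz":0.001,"wx":0,"wy":0,"wz":0}
    - {"dx":0,"dy":0.03,"dz":0.001,"wx":0,"wy":0,"wz":0}
    - {"dx":0,"dy":0.03,"dz":0.001,"wx":0,"wy":0,"wz":0}

```text
clock: 10.05
tool_pos: [0.6206, -0.0594, 0.2428]
eef_rot: [-0.707, -0.02, 0.021, 0.707]
contact_force: [0.2, -0.3, 0.0]
opening: 0.649
```

```bash
python3 - <<'E'
from fit import *
print(go(27,-1,242),r.get_state()['contact_force'])
im,c=snap('side','s6')
a=cv2.imread('pics/s6.png')[160:310,225:375]; cv2.imwrite('pics/s6z.png',cv2.resize(a,(600,600),interpolation=cv2.INTER_CUBIC))
E
```

```text
(array([-0.0001,  0.0008,  0.0002]), array([-0.0002, -0.0018, -0.0019])) [ 0.16370704 -0.25817224  0.00305653]
```

View pics/s6z.png

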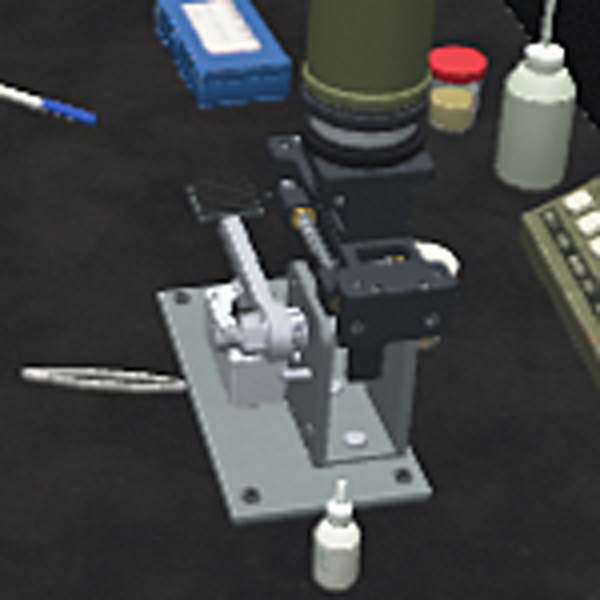

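The finger is down in the gap and clear of both walls, so I'll close the jaws.

Call:
arm_command:
  deltas:
    - {"dx":0,"dy":0,"dz":0,"wx":0,"wy":0,"wz":0}
    - {"dx":0,"dy":0,"dz":0,"wx":0,"wy":0,"wz":0}
    - {"dx":0,"dy":0,"dz":0,"wx":0,"wy":0,"wz":0}
    - {"dx":0,"dy":0,"dz":0,"wx":0,"wy":0,"wz":0}
    - {"dx":0,"dy":0,"dz":0,"wx":0,"wy":0,"wz":0}
  claw: -1
  grip_force: 45

```text
clock: 10.6
tool_pos: [0.621, -0.0603, 0.2439]
eef_rot: [0.707, 0.021, -0.02, -0.706]
contact_force: [0.5, -2.3, 1.2]
opening: 0.268
```

Call:
arm_command:
  deltas:
    - {"dx":0,"dy":0,"dz":0,"wx":0,"wy":0,"wz":0}
    - {"dx":0,"dy":0,"dz":0,"wx":0,"wy":0,"wz":0}
    - {"dx":0,"dy":0,"dz":0,"wx":0,"wy":0,"wz":0}
    - {"dx":0,"dy":0,"dz":0,"wx":0,"wy":0,"wz":0}
    - {"dx":0,"dy":0,"dz":0,"wx":0,"wy":0,"wz":0}

```text
clock: 11.1
tool_pos: [0.6211, -0.0602, 0.2439]
eef_rot: [0.707, 0.021, -0.02, -0.706]
contact_force: [0.2, -4.4, 2.9]
opening: 0.263
```

Call:
arm_command:
  deltas:
    - {"dx":0,"dy":0,"dz":0,"wx":0,"wy":0,"wz":0}
    - {"dx":0,"dy":0,"dz":0,"wx":0,"wy":0,"wz":0}
    - {"dx":0,"dy":0,"dz":0,"wx":0,"wy":0,"wz":0}
    - {"dx":0,"dy":0,"dz":0,"wx":0,"wy":0,"wz":0}
    - {"dx":0,"dy":0,"dz":0,"wx":0,"wy":0,"wz":0}

```text
clock: 11.6
tool_pos: [0.6211, -0.0602, 0.2439]
eef_rot: [0.707, 0.021, -0.02, -0.706]
contact_force: [0.9, -4.5, 3.1]
opening: 0.266
```

```bash
python3 - <<'E'
from fit import *
s=r.get_state(); print(go(27,-1,242),s['contact_force'],s['moment'],s['opening'], Ro.from_quat(s['eef_rot']).as_matrix().round(4))
im,c=snap('side','s7');im,c=snap('wrist','w7');im,c=snap('top','t7')
a=cv2.imread('pics/s7.png')[160:310,225:375]; cv2.imwrite('pics/s7z.png',cv2.resize(a,(600,600),interpolation=cv2.INTER_CUBIC))
E
```

```text
(array([-0.0005,  0.0019,  0.0011]), array([ 0.0016, -0.0027,  0.0003])) [ 0.85350733 -4.4602684   3.05050446] [-0.95862637 -0.04668086  0.01504968] 0.26632163632924744 [[ 9.983e-01  3.000e-04 -5.780e-02]
 [ 5.780e-02 -1.200e-03  9.983e-01]
 [ 3.000e-04 -1.000e+00 -1.200e-03]]
```

View pics/s7z.png

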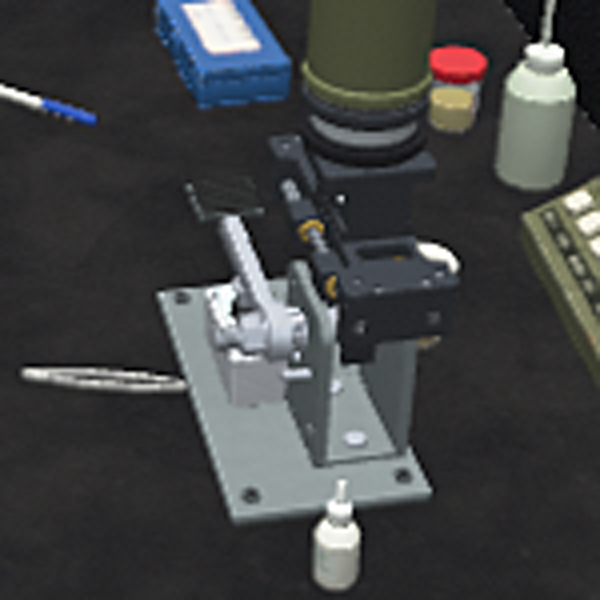

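View pics/w7.png

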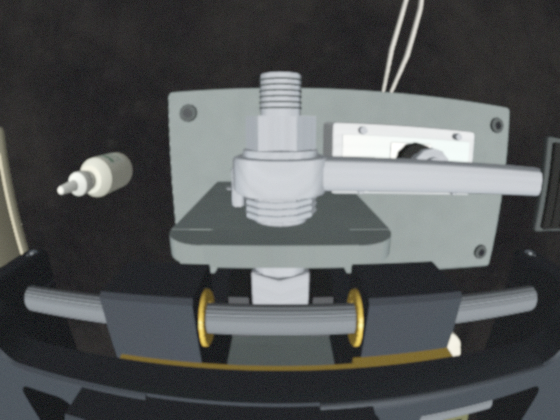

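Call:
arm_command:
  deltas:
    - {"dx":0,"dy":0,"dz":0,"wx":0,"wy":0,"wz":0}
    - {"dx":0,"dy":-0.0005,"dz":-0.0005,"wx":0,"wy":0,"wz":0}
    - {"dx":0,"dy":-0.001,"dz":-0.001,"wx":0,"wy":0,"wz":0}
    - {"dx":0,"dy":-0.001,"dz":-0.001,"wx":0,"wy":0,"wz":0}
    - {"dx":0,"dy":-0.001,"dz":-0.001,"wx":0,"wy":0,"wz":0}
  grip_force: 50

```text
clock: 12.25
tool_pos: [0.6211, -0.0605, 0.244]
eef_rot: [-0.707, -0.021, 0.021, 0.707]
contact_force: [2.9, -3.9, -7.2]
opening: 0.26
```

Call:
arm_command:
  deltas:
    - {"dx":0,"dy":0,"dz":0,"wx":0,"wy":0,"wz":0}
    - {"dx":0,"dy":0,"dz":0,"wx":0,"wy":0,"wz":0}
    - {"dx":0,"dy":0,"dz":0,"wx":0,"wy":0,"wz":0}
    - {"dx":0,"dy":0,"dz":0,"wx":0,"wy":0,"wz":0}
    - {"dx":0,"dy":0,"dz":0,"wx":0,"wy":0,"wz":0}

```text
clock: 12.75
tool_pos: [0.6211, -0.0604, 0.244]
eef_rot: [-0.707, -0.021, 0.021, 0.707]
contact_force: [3.5, -4.0, -6.4]
opening: 0.267
```

Call:
arm_command:
  deltas:
    - {"dx":0,"dy":0,"dz":0,"wx":0,"wy":0,"wz":0}
    - {"dx":0,"dy":0,"dz":0,"wx":0,"wy":0,"wz":0}
    - {"dx":0,"dy":0,"dz":0,"wx":0,"wy":0,"wz":0}
    - {"dx":0,"dy":0,"dz":0,"wx":0,"wy":0,"wz":0}
    - {"dx":0,"dy":0,"dz":0,"wx":0,"wy":0,"wz":0}

```text
clock: 13.25
tool_pos: [0.6211, -0.0604, 0.244]
eef_rot: [-0.707, -0.021, 0.021, 0.707]
contact_force: [3.4, -4.1, -6.8]
opening: 0.263
```

Call:
arm_command:
  deltas:
    - {"dx":0,"dy":0,"dz":0,"wx":0,"wy":0,"wz":0}
    - {"dx":0,"dy":0,"dz":0,"wx":0,"wy":0,"wz":0}
    - {"dx":0,"dy":0,"dz":0,"wx":0,"wy":0,"wz":0}
    - {"dx":0,"dy":0,"dz":0,"wx":0,"wy":0,"wz":0}
    - {"dx":0,"dy":0,"dz":0,"wx":0,"wy":0,"wz":0}

```text
clock: 13.75
tool_pos: [0.6211, -0.0605, 0.244]
eef_rot: [-0.707, -0.021, 0.021, 0.707]
contact_force: [4.0, -4.1, -7.1]
opening: 0.264
```

```bash
python3 - <<'E'
from fit import *
s=r.get_state(); print(s['clock'],s['contact_force'],s['moment'],s['opening'], Ro.from_quat(s['eef_rot']).as_matrix().round(4))
snap('side','s8');snap('wrist','w8');snap('top','t8')
Z=[]
for n in ('s4','s5','s7','s8'):
    a=cv2.imread(f'pics/{n}.png')[200:270,265:315]; Z.append(cv2.resize(a,(200,280),interpolation=cv2.INTER_CUBIC))
cv2.imwrite('pics/cmp.png',np.hstack(Z))
Z=[cv2.resize(cv2.imread(f'pics/{n}.png')[150:265,225:365],None,fx=2.8,fy=2.8,interpolation=cv2.INTER_CUBIC) for n in ('top0','t8')]
cv2.imwrite('pics/cmpt.png',np.hstack(Z))
# s4 vs s8 lever shift
E
```

```text
13.75 [ 3.97686131 -4.06255155 -7.06103202] [-0.76898063 -0.6613114   0.03556196] 0.26439531019045953 [[ 9.983e-01 -1.000e-04 -5.850e-02]
 [ 5.850e-02  3.000e-04  9.983e-01]
 [-1.000e-04 -1.000e+00  3.000e-04]]
```

View pics/cmp.png

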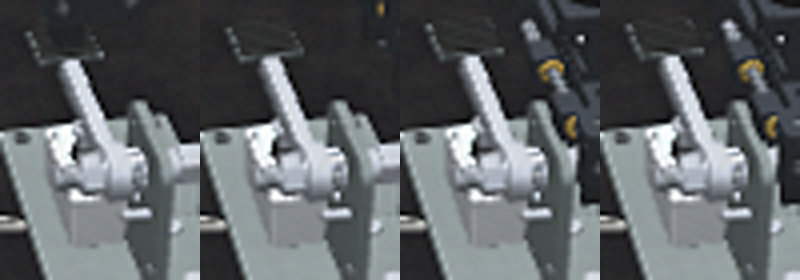

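View pics/cmpt.png

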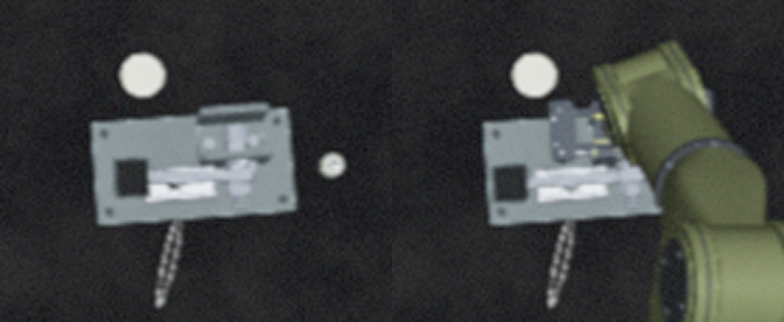

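View pics/w8.png

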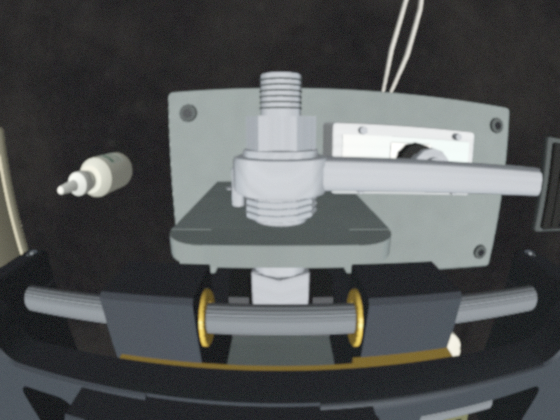

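Call:
arm_command:
  deltas:
    - {"dx":0.0003,"dy":0.0003,"dz":-0.0005,"wx":0,"wy":0,"wz":0}
    - {"dx":0.0003,"dy":0.0006,"dz":-0.001,"wx":0,"wy":0,"wz":0}
    - {"dx":0.0003,"dy":0.0006,"dz":-0.001,"wx":0,"wy":0,"wz":0}
    - {"dx":0.0003,"dy":0.0006,"dz":-0.001,"wx":0,"wy":0,"wz":0}
    - {"dx":0.0003,"dy":0.0006,"dz":-0.001,"wx":0,"wy":0,"wz":0}

```text
clock: 14.4
tool_pos: [0.6212, -0.0606, 0.2439]
eef_rot: [-0.706, -0.021, 0.021, 0.707]
contact_force: [1.4, -0.4, -3.1]
opening: 0.26
```

Call:
arm_command:
  deltas:
    - {"dx":0,"dy":0,"dz":0,"wx":0,"wy":0,"wz":0}
    - {"dx":0,"dy":0,"dz":0,"wx":0,"wy":0,"wz":0}
    - {"dx":0,"dy":0,"dz":0,"wx":0,"wy":0,"wz":0}
    - {"dx":0,"dy":0,"dz":0,"wx":0,"wy":0,"wz":0}
    - {"dx":0,"dy":0,"dz":0,"wx":0,"wy":0,"wz":0}

```text
clock: 14.9
tool_pos: [0.6212, -0.0606, 0.244]
eef_rot: [-0.706, -0.021, 0.021, 0.707]
contact_force: [0.6, 1.9, -5.0]
opening: 0.262
```

```bash
python3 - <<'E'
from fit import *
s=r.get_state(); print(s['clock'],s['contact_force'],s['moment'],s['opening'])
snap('side','s9');snap('wrist','w9')
ref=cv2.imread('pics/s9.png',0).astype(np.float32)
def sh(n,box):
    y0,y1,x0,x1=box; t=ref[y0:y1,x0:x1]; a=cv2.imread(f'pics/{n}.png',0).astype(np.float32)
    M=np.eye(2,3,dtype=np.float32); cc,M=cv2.findTransformECC(t,a[y0:y1,x0:x1],M,cv2.MOTION_TRANSLATION); return M[:,2].round(3),round(cc,3)
for n in ('s4','s5','s6','s7','s8'):
    print(n,'lever',sh(n,(213,240,278,294)),'treadle front edge',sh(n,(210,218,270,290)),'base ref',sh(n,(255,300,275,345)))
E
```

```text
14.9 [ 0.60029829  1.89865582 -4.98825301] [ 0.49431282 -0.08888715 -0.03674356] 0.26242102789046007
s4 lever (array([-0.1  ,  0.411], dtype=float32), 0.967) treadle front edge (array([-0.155,  1.04 ], dtype=float32), 0.994) base ref (array([0.001, 0.001], dtype=float32), 1.0)
s5 lever (array([-0.058,  0.102], dtype=float32), 0.997) treadle front edge (array([0.013, 0.113], dtype=float32), 0.993) base ref (array([ 0.003, -0.002], dtype=float32), 1.0)
s6 lever (array([-0.012,  0.067], dtype=float32), 0.998) treadle front edge (array([-0.009,  0.027], dtype=float32), 0.997) base ref (array([-0.005,  0.004], dtype=float32), 1.0)
s7 lever (array([-0.015,  0.007], dtype=float32), 1.0) treadle front edge (array([-0.015,  0.025], dtype=float32), 0.999) base ref (array([0.001, 0.003], dtype=float32), 1.0)
s8 lever (array([0.004, 0.006], dtype=float32), 1.0) treadle front edge (array([-0.014,  0.002], dtype=float32), 0.999) base ref (array([0.002, 0.003], dtype=float32), 1.0)
```

The lever hasn't moved since I gripped it, but it may sit about half a degree above its fully pressed position. I'll tilt the jaws slightly towards the stop, about the head, and check.

Call:
arm_command:
  deltas:
    - {"dx":0,"dy":0.0001,"dz":0.0004,"wx":-0.004,"wy":0,"wz":0}
    - {"dx":0,"dy":0.0002,"dz":0.0008,"wx":-0.008,"wy":0,"wz":0}
    - {"dx":0,"dy":0.0003,"dz":0.0013,"wx":-0.0115,"wy":0,"wz":0}
    - {"dx":0,"dy":0.0003,"dz":0.0018,"wx":-0.0155,"wy":0,"wz":0}
    - {"dx":0,"dy":0.0003,"dz":0.0023,"wx":-0.02,"wy":0,"wz":0}

```text
clock: 15.5
tool_pos: [0.6211, -0.0583, 0.2439]
eef_rot: [0.712, 0.021, -0.021, -0.702]
contact_force: [-1.5, 5.2, -1.6]
opening: 0.264
```

Call:
arm_command:
  deltas:
    - {"dx":0,"dy":0,"dz":0,"wx":0,"wy":0,"wz":0}
    - {"dx":0,"dy":0,"dz":0,"wx":0,"wy":0,"wz":0}
    - {"dx":0,"dy":0,"dz":0,"wx":0,"wy":0,"wz":0}
    - {"dx":0,"dy":0,"dz":0,"wx":0,"wy":0,"wz":0}
    - {"dx":0,"dy":0,"dz":0,"wx":0,"wy":0,"wz":0}

```text
clock: 16.0
tool_pos: [0.6211, -0.0583, 0.2439]
eef_rot: [0.712, 0.021, -0.021, -0.702]
contact_force: [-1.0, 5.5, -2.3]
opening: 0.264
```

Call:
arm_command:
  deltas:
    - {"dx":0,"dy":0,"dz":0,"wx":0,"wy":0,"wz":0}
    - {"dx":0,"dy":0,"dz":0,"wx":0,"wy":0,"wz":0}
    - {"dx":0,"dy":0,"dz":0,"wx":0,"wy":0,"wz":0}
    - {"dx":0,"dy":0,"dz":0,"wx":0,"wy":0,"wz":0}
    - {"dx":0,"dy":0,"dz":0,"wx":0,"wy":0,"wz":0}

```text
clock: 16.5
tool_pos: [0.6211, -0.0583, 0.2439]
eef_rot: [0.712, 0.021, -0.021, -0.702]
contact_force: [-2.4, 5.5, -2.0]
opening: 0.262
```

```bash
python3 - <<'E'
from fit import *
s=r.get_state(); print(s['clock'],s['contact_force'],s['moment'],s['opening'],Ro.from_quat(s['eef_rot']).as_matrix()[2].round(4))
snap('side','s10');snap('wrist','w10')
def sh(m,n,box):
    y0,y1,x0,x1=box; t=cv2.imread(f'pics/{m}.png',0).astype(np.float32)[y0:y1,x0:x1]; a=cv2.imread(f'pics/{n}.png',0).astype(np.float32)
    M=np.eye(2,3,dtype=np.float32); cc,M=cv2.findTransformECC(t,a[y0:y1,x0:x1],M,cv2.MOTION_TRANSLATION); return M[:,2].round(3),round(cc,3)
for n in ('s4','s5','s9'): print(n,sh('s10',n,(213,240,278,294)),sh('s10',n,(203,218,270,292)))
for n in ('w7','w8','w9'): print(n,sh('w10',n,(150,200,340,545)),'nut',sh('w10',n,(65,225,235,325)),'base',sh('w10',n,(90,125,170,250)))
Z=[cv2.resize(cv2.imread(f'pics/{n}.png')[202:225,265:300],None,fx=11,fy=11,interpolation=cv2.INTER_CUBIC) for n in ('s4','s10')]
cv2.imwrite('pics/cmp2.png',np.hstack(Z))
E
```

```text
16.5 [-2.43981186  5.54613775 -2.01809783] [ 1.2410969   0.4179251  -0.03019746] 0.26249632960606445 [-3.000e-04 -9.999e-01 -1.470e-02]
s4 (array([-0.08 ,  0.195], dtype=float32), 0.988) (array([-0.161,  0.607], dtype=float32), 0.986)
s5 (array([-0.026, -0.067], dtype=float32), 0.999) (array([ 0.029, -0.213], dtype=float32), 0.997)
s9 (array([ 0.036, -0.154], dtype=float32), 0.996) (array([-0.004, -0.461], dtype=float32), 0.984)
w7 (array([-1.164, -0.293], dtype=float32), 0.979) nut (array([-0.516,  0.056], dtype=float32), 0.999) base (array([-2.198,  0.075], dtype=float32), 0.986)
w8 (array([-1.286, -0.156], dtype=float32), 0.985) nut (array([-0.383,  0.077], dtype=float32), 0.992) base (array([-2.326,  0.107], dtype=float32), 0.971)
w9 (array([-1.227, -0.143], dtype=float32), 0.988) nut (array([-0.066,  0.023], dtype=float32), 0.999) base (array([-2.216,  0.033], dtype=float32), 0.991)
```

View pics/cmp2.png

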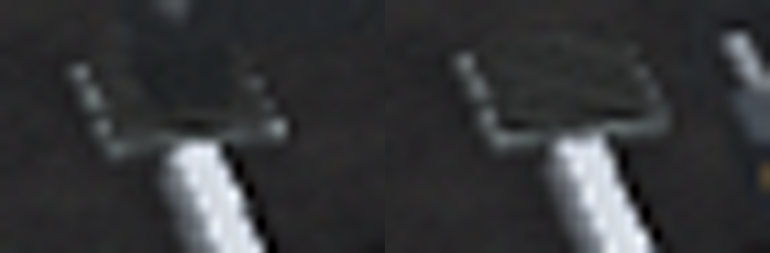

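Call:
arm_command:
  deltas:
    - {"dx":-0.0001,"dy":0,"dz":0.0006,"wx":-0.004,"wy":0,"wz":0}
    - {"dx":-0.0002,"dy":0,"dz":0.0012,"wx":-0.008,"wy":0,"wz":0}
    - {"dx":-0.0002,"dy":0,"dz":0.0018,"wx":-0.012,"wy":0,"wz":0}
    - {"dx":-0.0002,"dy":0,"dz":0.0018,"wx":-0.012,"wy":0,"wz":0}
    - {"dx":-0.0002,"dy":0,"dz":0.0018,"wx":-0.012,"wy":0,"wz":0}

```text
clock: 17.1
tool_pos: [0.6209, -0.0569, 0.2439]
eef_rot: [0.715, 0.021, -0.02, -0.698]
contact_force: [-0.8, 5.1, -1.8]
opening: 0.264
```

Call:
arm_command:
  deltas:
    - {"dx":0,"dy":0,"dz":0,"wx":0,"wy":0,"wz":0}
    - {"dx":0,"dy":0,"dz":0,"wx":0,"wy":0,"wz":0}
    - {"dx":0,"dy":0,"dz":0,"wx":0,"wy":0,"wz":0}
    - {"dx":0,"dy":0,"dz":0,"wx":0,"wy":0,"wz":0}
    - {"dx":0,"dy":0,"dz":0,"wx":0,"wy":0,"wz":0}

```text
clock: 17.6
tool_pos: [0.6209, -0.0569, 0.2439]
eef_rot: [0.715, 0.021, -0.02, -0.698]
contact_force: [-2.1, 5.3, -0.5]
opening: 0.263
```

Call:
arm_command:
  deltas:
    - {"dx":0,"dy":0,"dz":0,"wx":0,"wy":0,"wz":0}
    - {"dx":0,"dy":0,"dz":0,"wx":0,"wy":0,"wz":0}
    - {"dx":0,"dy":0,"dz":0,"wx":0,"wy":0,"wz":0}
    - {"dx":0,"dy":0,"dz":0,"wx":0,"wy":0,"wz":0}
    - {"dx":0,"dy":0,"dz":0,"wx":0,"wy":0,"wz":0}

```text
clock: 18.1
tool_pos: [0.6209, -0.0569, 0.2439]
eef_rot: [0.715, 0.021, -0.02, -0.698]
contact_force: [-1.1, 5.7, -0.9]
opening: 0.267
```

```bash
python3 - <<'E'
from fit import *
s=r.get_state(); print(s['clock'],s['contact_force'],s['moment'],s['opening'],Ro.from_quat(s['eef_rot']).as_matrix()[2].round(4))
snap('side','s11');snap('wrist','w11')
def sh(m,n,box):
    y0,y1,x0,x1=box; t=cv2.imread(f'pics/{m}.png',0).astype(np.float32)[y0:y1,x0:x1]; a=cv2.imread(f'pics/{n}.png',0).astype(np.float32)
    M=np.eye(2,3,dtype=np.float32); cc,M=cv2.findTransformECC(t,a[y0:y1,x0:x1],M,cv2.MOTION_TRANSLATION); return M[:,2].round(3),round(cc,3)
for n in ('s4','s5','s9','s10'): print(n,sh('s11',n,(213,240,278,294)),sh('s11',n,(203,218,270,292)))
E
```

```text
18.1 [-1.11847289  5.74477188 -0.86005232] [1.50683305 0.34936138 0.01556583] 0.26701945250123815 [ 1.000e-04 -9.997e-01 -2.440e-02]
s4 (array([-0.047,  0.162], dtype=float32), 0.993) (array([-0.103,  0.514], dtype=float32), 0.984)
s5 (array([ 0.024, -0.111], dtype=float32), 0.998) (array([ 0.11 , -0.286], dtype=float32), 0.992)
s9 (array([ 0.047, -0.208], dtype=float32), 0.994) (array([ 0.092, -0.523], dtype=float32), 0.981)
s10 (array([ 0.023, -0.04 ], dtype=float32), 0.999) (array([ 0.094, -0.07 ], dtype=float32), 0.997)
```

```bash
python3 - <<'E'
from fit import *
print(r.finish_job())
E
```

```text
the job is handed in; nothing more can be done
None
```

The job is handed in at 18.2 s of the 45 s allowed. The gripper is holding the bolt head by its two upright flats, set to 50 N, and the lever is down at or very near its stop.

**What I did:**
- I pressed the treadle down along its arc with closed fingers, in about 4 s. At the bottom the push rose to 21.5 N while the treadle barely moved, so I took that as the stop.
- I let go, moved over the bracket, lowered the open jaws into the gap without contact, and closed on the head.
- The lever then looked slightly up, so I tilted the jaws in two steps, 1.4° in all, to turn it back down.

**Last checks:**
- **Grip:** the opening reads about 23.4 mm against 24 mm across the flats, and was steady. The force on the wrist was about 6 N.
- **Lever:** the last 0.56° of tilt moved it by less than 0.1° while the torque rose, so it appears to be on its stop.
- **Surroundings:** the forceps, the cup behind the press and the dropper look unmoved in the pictures, and in the side view the press and bracket base had not moved during the grip.

**What did not fully agree:**
- Compared with the picture taken under the 21 N push, the treadle still looks about half a pixel higher (roughly 0.5°). Part of that may be the overpress, or the fingers hiding the pad in that picture.
- The jaws are about 1.4° off upright.

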